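# Wedge the splash screen shut in front of the stirrer

## Task

The catch of the splash screen is worn out. Swing the screen fully shut against its stop, then take the orange wedge by its thick end and, from the robot's side, work it nose first along the bench under the screen's lower tube until it is jammed tight, snug but not rammed hard, so that the screen cannot swing back. Let go of it, and do not disturb the bottle, the well plate or the tip box.

Things in the scene. Friction and masses are not known exactly. Their poses are not given: they have to be found in the camera images.
- post_base (a point): Foot of the screen's fixed steel post: point on the vertical hinge axis at bench height. Foot plate 80 x 80 x 12 mm, post 18 mm thick, 204 mm high. Its +y axis is the way the shut screen runs from the hinge; its -x axis points out of the shut screen's face to the robot's side; +x is the stirrer's side
- screen (a joint): Angle of the swinging screen about the post, rad: 0 shut against its stop (it runs along post_base's +y), growing as the free end swings to the robot's side (-x), at most 1.2. Little friction; it stays where it is left. A flat blue frame 12 mm thick with a clear pane, mid-plane through the hinge axis, 14 to 250 mm from the axis, 40 to 178 mm above the bench
- screen_top (a point): Middle of the screen frame's top edge, 178 mm above the bench, 132 mm from the hinge axis. Below the frame, in its mid-plane, runs a round steel tube (sill) 12 mm thick, 50 to 250 mm from the axis. It is clamped at a height not known exactly: underside 14 to 24 mm above the bench, so the wedge's nose goes 25 to 70 mm past the mid-plane before it binds
- wedge_grip (a point): Centre of the tail block (grip end) of the loose orange wedge, half-way up (21 mm above the bench). Its +x axis points to the thin nose, +z up. The wedge is 155 mm long, 36 mm wide, about 160 g. The block is 50 mm long, 42 mm high; ahead of it the top slopes evenly from 32 mm high (25 mm ahead of this point) to 8 mm at the nose (130 mm ahead)
- wedge_nose (a point): Middle of the wedge's nose edge, 4 mm above its underside (130 mm ahead of wedge_grip)
- wedge: The same wedge; origin at the centre of its underside, 77.5 mm behind the nose, +x to the nose. Once it binds, the push needed rises steeply. A slow push of 12 to 18 N leaves it well jammed, less than 9 N may leave it loose, more than 25 N (or running it in fast) is ramming: it must not press on the screen with over 16 N. Friction keeps it in when let go
- bottle: Glass bottle with blue cap, 70 mm wide, 160 mm high; origin at its underside. Leave it alone
- well_plate: Clear well plate, 127 x 85 x 18 mm; origin at its underside. Leave it alone
- tip_box: Black box of yellow pipette tips, 120 x 82 x 59 mm; origin at its underside. It may change places with the wedge. Leave it alone
Things that resemble listed ones, but are neither listed nor needed, are in the scene too. Of the things shaped like the wedge, the orange one is meant.

How it is judged:
By the outcome, as a careful person would: the job done as asked, in the order asked, and still so for the second after the job is handed in, with the robot touching nothing.
It also fails if it takes over 67 s, if anything falls off the work surface, if the arm or the gripper's body presses on something with over 40 N, if the wrist force passes 120 N, or if a joint passes its speed limit or range.

## Robot

A 6-joint arm with a two-finger parallel gripper is mounted at the origin on the work surface. World frame = base frame: x ahead of the robot, y to its left, z up, the work surface at z = 0. Lengths are in m, angles in rad, forces in N, time in s.
With the tool pointing down it reaches from about 0.375 to 0.925 m from the base axis. Payload 5.7 kg.
Tool frame: the origin (TCP) lies between the finger pads; the fingertips stand 8 mm ahead of it and the grasp point (between the pads) lies 11 mm behind it (tip_reach is the distance from the TCP to the fingertips, in m); x points along the fingers, y is the direction in which the jaws open and shut, and the axes are right-handed (so a half turn about x gives the same grasp; the last joint's range is limited). The gripper opens to 88 mm and grips with 3 to 60 N. Pads are 20 mm wide; open, the fingers measure 115 mm over their backs; the gripper's body (75 mm by 178 mm) begins 61 mm behind the grasp point.
Start: joints at [-0.115, 0.359, 1.51, -0, 1.272, -0.115], TCP at [0.6, -0, 0.231] pointing down, gripper open.
Joint ranges: [-2.97, 2.97], [-1.01, 2.36], [0.21, 2.38], [-0.96, 4.11], [0.2, 2.71], [-2.98, 2.98]. Speed limits (rad/s): [2.39, 2.39, 3.14, 3.14, 3.14, 3.14].

## Interface

Orientations are given as a rotation vector (axis times angle).
In Python, from plant import * gives the robot as it stands. The module is installed in compiled form; this text tells all that it offers.
- The arm moves only by the tool jog_arm, never from a script. Its argument "increments" is a list that holds one entry, the list of rows, each a list of 7 numbers: the shift along the tool's x, y, z in mm, then the turn, a rotation vector about the tool's x, y, z in rad, then the opening, from 0 (shut) to 1 (fully open). In form: [[[tx, ty, tz, rx, ry, rz, gripper], ...]]. A call has 1 to 20 rows; each row shifts and turns the pose as measured when the row begins, along the tool's axes as they then stand; what a row does not reach is not made up. A row lasts 1/8 s, in which the tool goes at most 62.5 mm and 10.7 degrees, less where a joint would pass 70% of its speed; a pose out of reach is approached as far as the arm can. A call is refused whole if a number of a shift passes 62.5 or a number of a turn 0.188, either way. A call with a gripper value outside its range is refused whole. The fingers move at their own pace and stop on an object; the grip force is fixed at half the most. Time passes only in rows, so rows that do not move let the fingers close. It gives the time, the measured TCP pose, the force and the opening at its end, in the units of the state.
- get_state(): the state, without advancing time (a new reading comes with each control period).
- snapshot(name): name is "scene" or "side" or "wrist"; returns the picture (420x560x3 uint8, red, green, blue); there is no depth.
- get_calibration(name): a dict with "mtx" (3x3 intrinsics, pixels), "origin" and "attitude" of the camera in the world; the wrist camera has in their place "tool_from_camera" (4x4, takes a point from camera to tool coordinates, whose origin is the TCP and whose axes are the tool frame's). Camera axes: x right, y up, looking along -z (the intrinsics and any distortion apply to the point x, -y, -z); pixel columns grow to the right and rows downward; lengths in m; the calibration is good to about 2 mm. The wrist camera is an equidistant fisheye: a pixel r from the principal point sees the ray r / f radians off the axis. A picture is of the moment at which its call begins: read the wrist's pose just before it. get_calibration takes no time and is no camera call.
- job_done(): hands the job in, once; it reports no verdict.
Trained networks look in the newest picture that a camera, given by its name, has taken for a name from the list of things; names that differ only in an ending like _2 or _b are one class to them, and where a whole thing is asked for, a point or a joint stands for the part that bears it (a point fixed in the world has none). Each returns a list of dicts, best first, with "p" (0 to 1); they miss things now and then, are a little off and sometimes report something else, mostly with a low value. They report only what shows in the picture. A call takes as long as a camera call. They do not tell look-alikes from the thing itself.
- recognise(name, camera): "bbox" ([left, top, right, bottom] as shares, 0 to 1, of the picture: columns of its width, rows of its height, round what is visible of it).
The state is a dict: "time_s": time; "joints": joint angles; "joint_vel": joint speeds; "joint_efforts": joint torques, N m; "position": TCP position; "ee_rot": TCP orientation; "ft_force": force on the tool from outside, world axes, zero at the start; "ft_torque": the same for the moment, N m; "gripper_width": finger opening in m.
Only numpy, scipy, OpenCV 4.12 (cv2) and the standard library are available. Lean on these libraries where they do the work, as an engineer would, in place of code of your own. Each camera call takes 0.05 s, during which the arm holds its last target. There are 200 camera calls.

## Working session

There is one attempt and no reset: what is moved stays moved. The work goes in short steps, Python scripts to look and compute and a tool call to move; the robot and the scene stay as the last step left them, time stands still between calls to the robot, and variables do not carry over. Pictures are saved under pics/ and viewed, about 8 in all and at most 12, crops included, and the job is handed in when it is done.

Besides the shell and the picture viewer there is one more tool, called after "Request:" as name(argument=value, ...), one argument or row to a line, values as JSON. jog_arm: Moves the arm, as the interface text tells. Its arguments: {"type":"object","properties":{"increments":{"type":"array","items":{"type":"array","items":{"type":"array","items":{"type":"number"}}}}},"required":["increments"]}

```bash
mkdir -p pics; python3 - <<'E'
from plant import *
import cv2,json
s=get_state(); print(s)
for c in ("scene","side"):
    im=snapshot(c); cv2.imwrite(f"pics/{c}0.png",cv2.resize(im[:,:,::-1],(784,588)))
    print(c,get_calibration(c))
    for n in ("wedge","screen","post_base","bottle","well_plate","tip_box"):
        try: print(n,[(round(d["p"],2),[round(v,3) for v in d["bbox"]]) for d in recognise(n,c)[:3]])
        except Exception as e: print(n,e)
print(get_calibration("wrist"))
E
```

```text
{'time_s': 0.0, 'joints': array([-1.15123697e-01,  3.59471386e-01,  1.51140334e+00, -3.20436846e-06,
        1.27247889e+00, -1.15124976e-01]), 'joint_vel': array([-2.77177551e-04, -2.56216225e-04,  4.93538487e-04,  1.59865922e-03,
       -4.69273894e-05,  1.75676014e-04]), 'joint_efforts': array([-2.01257943e-03, -5.15376234e+01, -2.70722097e+01,  6.73234044e-02,
        3.48843460e-02, -1.61260368e-04]), 'position': array([5.99346423e-01, 5.25397096e-05, 2.29840653e-01]), 'ee_rot': array([ 1.20851692,  1.21063575, -1.21039208]), 'ft_force': array([ 0.27259925,  0.05755704, -0.92643003]), 'ft_torque': array([ 0.01721284, -0.00888835,  0.0211007 ]), 'gripper_width': 0.08731305182284999}
scene {'mtx': array([[523.82768773,   0.        , 277.28400494],
       [  0.        , 523.82768773, 206.84080672],
       [  0.        ,   0.        ,   1.        ]]), 'origin': array([1.29355426, 0.3392557 , 1.00471255]), 'attitude': array([0.52687238, 0.76322788, 1.87294442])}
wedge [(0.75, [0.465, 0.746, 0.593, 0.814]), (0.62, [0.716, 0.444, 0.79, 0.552]), (0.59, [0.587, 0.46, 0.669, 0.587])]
scre
[... 882 characters left out ...]
51]), (0.17, [0.54, 0.414, 0.618, 0.495])]
well_plate [(0.89, [0.165, 0.641, 0.276, 0.72]), (0.24, [0.44, 0.349, 0.502, 0.615])]
tip_box [(0.74, [0.537, 0.413, 0.617, 0.492])]
{'mtx': array([[325.1922621 ,   0.        , 283.10208594],
       [  0.        , 325.1922621 , 207.48507105],
       [  0.        ,   0.        ,   1.        ]]), 'tool_from_camera': array([[ 8.56021700e-04,  2.70689531e-01, -9.62666321e-01,
        -1.53823131e-01],
       [ 9.99999267e-01,  5.92237884e-04,  1.05574865e-03,
         2.64232964e-05],
       [ 8.55907571e-04, -9.62666519e-01, -2.70688826e-01,
        -7.39025570e-02],
       [ 0.00000000e+00,  0.00000000e+00,  0.00000000e+00,
         1.00000000e+00]])}
```

View pics/scene0.png

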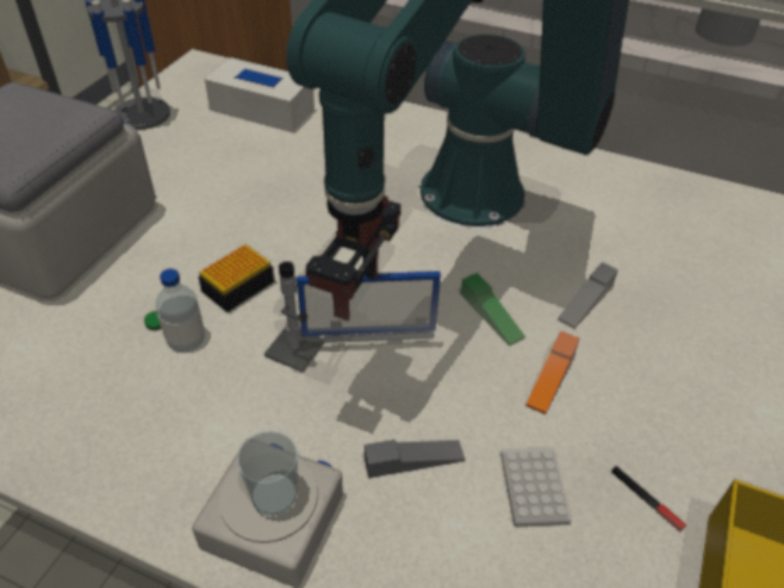

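View pics/side0.png

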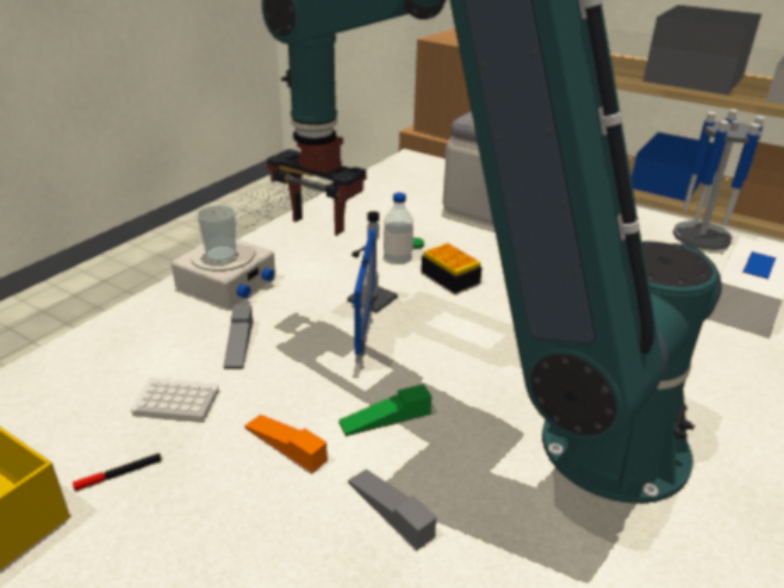

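Scene picture: post foot at (293,348), screen from the post to (438,300). There are four wedge shapes: orange (block 567,347, nose 538,407), green (475,285), light grey (603,275) and dark grey (385,458). Only the first is orange. I'll confirm with enlarged crops of it and of the post foot.

```bash
cat > h.py <<'E'
import numpy as np, cv2
from scipy.spatial.transform import Rotation as R
from plant import *
def ray(c,uv):
    k=get_calibration(c); M=k["mtx"]; d=np.array([(uv[0]-M[0,2])/M[0,0],-(uv[1]-M[1,2])/M[1,1],-1])
    return k["origin"],R.from_rotvec(k["attitude"]).apply(d)
def onz(c,uv,z):
    o,d=ray(c,uv); return o+d*(z-o[2])/d[2]
def tri(a,b):
    (o1,d1),(o2,d2)=ray("scene",a),ray("side",b)
    t=np.linalg.lstsq(np.c_[d1,-d2],o2-o1,rcond=None)[0]
    p,q=o1+t[0]*d1,o2+t[1]*d2; return (p+q)/2,np.linalg.norm(p-q)
E
python3 - <<'E'
from h import *
a=snapshot("scene")[:,:,::-1]; b=snapshot("side")[:,:,::-1]
f=lambda im,x,y,w,h:cv2.resize(im[y:y+h,x:x+w],(400,300),interpolation=cv2.INTER_CUBIC)
out=np.vstack([np.hstack([f(a,185,180,133,100),f(a,360,225,80,60+8-8)]),np.hstack([f(b,210,140,120,90+0),f(b,165,280,80,60)])])
cv2.imwrite("pics/crop1.png",out)
E
```

```text
(no output)
```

View pics/crop1.png

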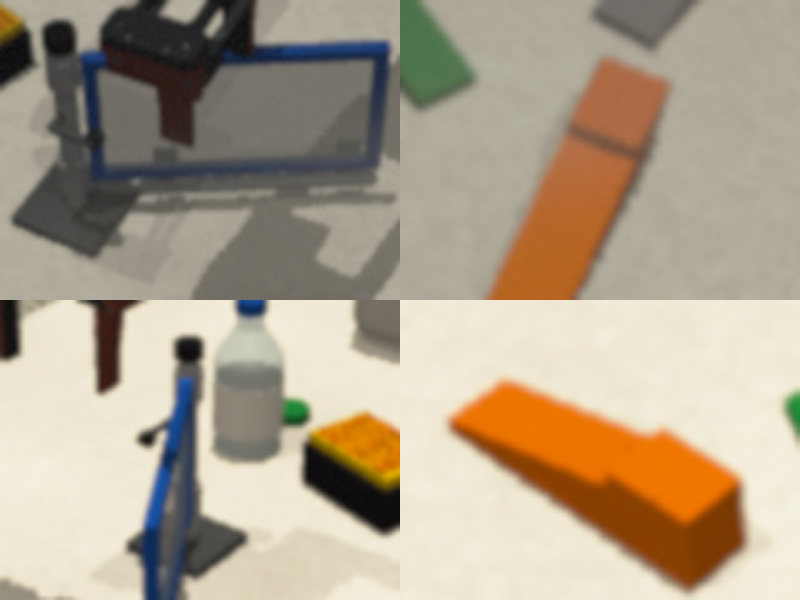

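Crops confirm the orange wedge. Its block top is at scene crop (620,105) and side crop (672,480), with the nose to side (475,400). The foot plate corners are visible.

```bash
python3 - <<'E'
from h import *
np.set_printoptions(precision=4,suppress=True)
A=lambda x,y:(185+x/3.0075,180+y/3.0); B=lambda x,y:(210+x/3.333,140+(y-300)/3.333)
W=lambda x,y:(360+(x-400)/5,225+y/5); V=lambda x,y:(165+(x-400)/5,280+(y-300)/5)
print("plate scene");[print(onz("scene",A(*p),.012)) for p in((13,218),(97,255),(140,190))]
print("plate side");[print(onz("side",B(*p),.012)) for p in((246,537),(195,573),(128,540))]
print("posttop",tri(A(60,28),B(188,345)))
print("free top",tri(A(388,44),B(152,513)), onz("scene",A(388,44),.178),onz("side",B(152,513),.178))
print("hinge top",onz("scene",A(84,57),.178),onz("side",B(186,381),.178))
print("free bottom",onz("scene",A(380,172),.04))
print("block scene");[print(onz("scene",W(*p),.042)) for p in((605,58),(668,83),(640,150),(574,124))]
print("block side");[print(onz("side",V(*p),.042)) for p in((665,430),(740,485),(685,525),(607,478))]
print("nose",onz("scene",(529/1.4,404/1.4),.008),onz("scene",(546/1.4,409/1.4),.008));[print(onz("side",V(*p),.008)) for p in((450,420),(505,381))]
for n,c,z in(("well_plate","scene",.009),("well_plate","side",.009),("tip_box","side",.03),("bottle","side",.08),("bottle","scene",.08),("tip_box","scene",.03)):
    snapshot(c);d=recognise(n,c)[0]; b=d["bbox"];print(n,onz(c,((b[0]+b[2])*280,(b[1]+b[3])*210),z))
print("green",onz("scene",(478/1.4,290/1.4),.03),onz("scene",(515/1.4,338/1.4),.01)); print("grey",onz("scene",(385/1.4,458/1.4),.03),onz("scene",(460/1.4,453/1.4),.01))
print("stirrer",[onz("scene",(x/1.4,y/1.4),.06)for x,y in((342,470),(243,440),(197,525),(300,565))])
E
```

```text
plate scene
[ 0.6089 -0.174   0.012 ]
[ 0.6144 -0.0934  0.012 ]
[ 0.5385 -0.0938  0.012 ]
plate side
[ 0.5212 -0.1625  0.012 ]
[ 0.5263 -0.0884  0.012 ]
[ 0.6049 -0.098   0.012 ]
posttop (array([ 0.5666, -0.1365,  0.2014]), np.float64(0.003907587222891449))
free top (array([0.4545, 0.0806, 0.1817]), np.float64(0.00685490708499973)) [0.4541 0.0826 0.178 ] [0.4585 0.0707 0.178 ]
hinge top [ 0.564  -0.1204  0.178 ] [ 0.5557 -0.1155  0.178 ]
free bottom [0.4601 0.0882 0.04  ]
block scene
[0.3663 0.2904 0.042 ]
[0.3695 0.3228 0.042 ]
[0.4177 0.3204 0.042 ]
[0.4149 0.2873 0.042 ]
block side
[0.4073 0.287  0.042 ]
[0.3597 0.295  0.042 ]
[0.3646 0.3265 0.042 ]
[0.4093 0.3239 0.042 ]
nose [0.5175 0.2795 0.008 ] [0.5156 0.3082 0.008 ]
[0.5167 0.3108 0.008 ]
[0.5137 0.2769 0.008 ]
well_plate [0.664 0.329 0.009]
well_plate [0.6595 0.3321 0.009 ]
tip_box [ 0.467 -0.307  0.03 ]
bottle [ 0.6139 -0.2961  0.08  ]
bottle [ 0.6306 -0.3219  0.08  ]
tip_box [ 0.4795 -0.3147  0.03  ]
green [0.318  0.1196 0.03  ] [0.3871 0.2159 0.01  ]
grey [0.7252 0.1073 0.03  ] [0.6564 0.2064 0.01  ]
stirrer [array([0.7871, 0.0653, 0.06  ]), array([ 0.8025, -0.0931,  0.06  ]), array([ 0.9463, -0.0779,  0.06  ]), array([0.9382, 0.0779, 0.06  ])]
```

Request:
jog_arm(
  increments=[
    [[0,-48,-15,0,0,0,0],[0,-48,-15,0,0,0,0],[0,-48,-15,0,0,0,0],[0,-46,-15,0,0,0,0],[0,0,0,-0.185,0,0,0],[0,0,0,-0.185,0,0,0],[0,0,0,-0.185,0,0,0],[0,0,0,-0.185,0,0,0],[0,0,0,-0.185,0,0,0],[0,0,0,-0.185,0,0,0],[0,0,0,-0.185,0,0,0],[0,0,0,-0.185,0,0,0],[0,0,0,-0.09,0,0,0],[0,0,0,0,0,0,0]],
  ],
)

```text
time_s: 3.15
position: [0.4041, 0.0617, 0.2312]
ee_rot: [-0.019, 1.566, 0.019]
ft_force: [0.0, 0.6, -0.1]
gripper_width: 0.0005
```

Request:
jog_arm(
  increments=[
    [[50,0,0,0,0,0,0],[50,0,0,0,0,0,0],[0,0,10,0,0,0,0],[0,0,7,0,0,0,0],[0,0,7,0,0,0,0],[0,0,7,0,0,0,0],[0,0,7,0,0,0,0],[0,0,7,0,0,0,0],[0,0,7,0,0,0,0],[0,0,7,0,0,0,0],[0,0,7,0,0,0,0],[0,0,7,0,0,0,0],[0,0,7,0,0,0,0],[0,0,7,0,0,0,0],[0,0,7,0,0,0,0],[0,0,7,0,0,0,0],[0,0,7,0,0,0,0],[0,0,7,0,0,0,0]],
  ],
)

```text
time_s: 5.4
position: [0.5336, 0.0639, 0.1379]
ee_rot: [-0.012, 1.553, 0.012]
ft_force: [-0.7, 0.2, -0.4]
gripper_width: 0.0003
```

```bash
python3 - <<'E'
from h import *
im=np.hstack([snapshot("scene")[150:300,180:360,::-1],snapshot("side")[120:270,200:380,::-1]])
cv2.imwrite("pics/p2.png",cv2.resize(im,(800,333),interpolation=cv2.INTER_CUBIC)); s=get_state();print(s["position"],s["ft_force"])
E
```

```text
[0.53445953 0.06380185 0.13807739] [ 0.42809166 -0.2125393   0.22368659]
```

View pics/p2.png

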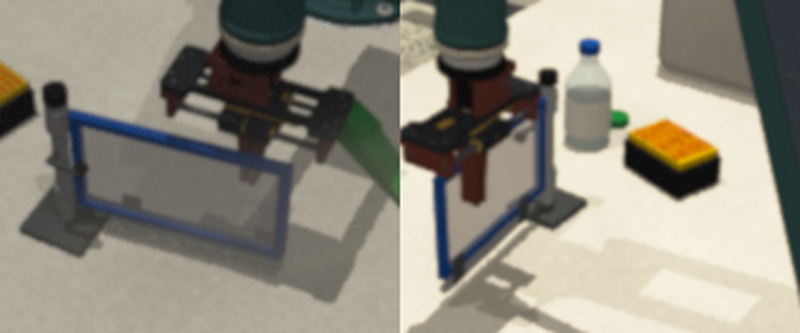

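The screen follows the fingers and is nearly shut. Continue slowly until force shows.

Request:
jog_arm(
  increments=[
    [[0,0,4,0,0,0,0],[0,0,4,0,0,0,0],[0,0,4,0,0,0,0],[0,0,4,0,0,0,0],[0,0,3,0,0,0,0],[0,0,3,0,0,0,0],[0,0,3,0,0,0,0]],
  ],
)

```text
time_s: 6.38
position: [0.5601, 0.0643, 0.1383]
ee_rot: [-0.012, 1.553, 0.012]
ft_force: [-0.0, 0.9, -0.2]
gripper_width: 0.0005
```

Request:
jog_arm(
  increments=[
    [[0,0,2,0,0,0,0],[0,0,2,0,0,0,0],[0,0,2,0,0,0,0]],
  ],
)

```text
time_s: 6.75
position: [0.5612, 0.0643, 0.1378]
ee_rot: [-0.013, 1.563, 0.012]
ft_force: [-7.2, 0.2, 3.9]
gripper_width: 0.0003
```

Request:
jog_arm(
  increments=[
    [[0,0,2.5,0,0,0,0],[0,0,2,0,0,0,0]],
  ],
)

```text
time_s: 7.0
position: [0.5609, 0.0644, 0.1375]
ee_rot: [-0.013, 1.573, 0.012]
ft_force: [-6.2, 0.1, 4.3]
gripper_width: 0.0004
```

```bash
python3 - <<'E'
from h import *
a=snapshot("scene");b=snapshot("side")
im=np.hstack([a[150:300,180:360,::-1],b[120:270,200:380,::-1]])
cv2.imwrite("pics/p3.png",cv2.resize(im,(800,333),interpolation=cv2.INTER_CUBIC)); s=get_state();print(s["position"],s["ft_force"])
E
```

```text
[0.56088203 0.06443406 0.13752913] [-6.36094074  0.20278663  4.54455463]
```

View pics/p3.png

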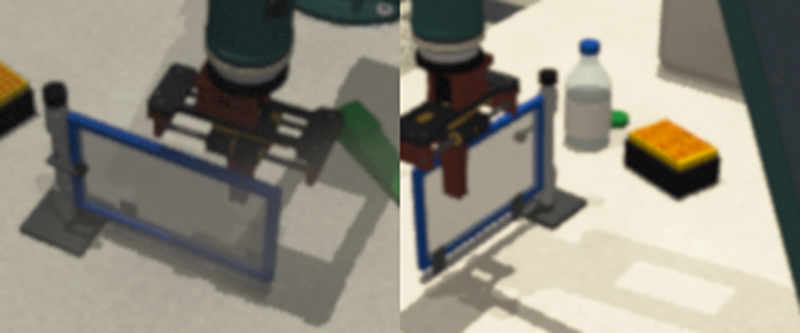

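Shut at x≈0.561 (TCP), with about 6 N of reaction. I'll measure the shut line, then back off.

```bash
python3 - <<'E'
from h import *
np.set_printoptions(precision=4,suppress=True)
k=800/360
P=lambda x,y:(180+x/k,150+y/k); Q=lambda x,y:(200+(x-400)/k,120+y/k)
print("freetop",onz("scene",P(280,185),.178),onz("side",Q(416,170),.178))
print("freebot",onz("scene",P(271,281),.04),onz("side",Q(424,268),.04))
print("hingetop",onz("scene",P(70,113),.178),onz("side",Q(542,97),.178))
E
```

```text
freetop [0.5732 0.1095 0.178 ] [0.5762 0.1107 0.178 ]
freebot [0.5822 0.1119 0.04  ] [0.5783 0.1057 0.04  ]
hingetop [ 0.5707 -0.1204  0.178 ] [ 0.5623 -0.1157  0.178 ]
```

Request:
jog_arm(
  increments=[
    [[0,0,-5,0,0,0,0],[0,0,-30,0,0,0,0],[-30,0,-50,0,0,0,0.6],[-20,60,-50,0,0,0,0.6],[0,60,-20,0,0,0,0.6],[0,60,-10,0,0,0,0.6],[0,60,0,0,0,0,0.6],[0,0,0,0,0,0,0.6],[0,0,0,0,0,0,0.6]],
  ],
)

```text
time_s: 8.22
position: [0.4045, 0.2943, 0.1863]
ee_rot: [-0.008, 1.558, 0.013]
ft_force: [-0.3, -0.3, 0.5]
gripper_width: 0.053
```

```bash
python3 - <<'E'
from h import *
s=get_state(); im=snapshot("wrist"); cv2.imwrite("pics/w1.png",im[:,:,::-1].copy())
print(s["position"],s["ee_rot"],s["gripper_width"],[(d["p"],d["bbox"]) for d in recognise("wedge","wrist")[:3]])
import pickle;pickle.dump((s["position"],s["ee_rot"]),open("w1.pkl","wb"))
E
```

```text
[0.4045089  0.29431039 0.18633377] [-0.00828378  1.55788964  0.01280694] 0.05297218435154973 [(0.9, [0.1414, 0.1964, 0.3925, 0.4414]), (0.78, [0.4804, 0.0, 0.5857, 0.2412]), (0.71, [0.4707, 0.3545, 0.555, 0.6831])]
```

View pics/w1.png

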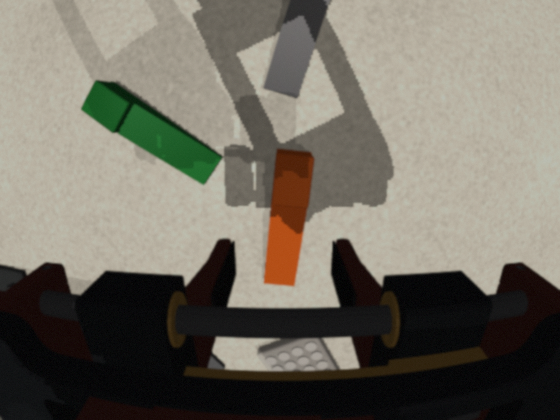

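```bash
cat >> h.py <<'E'
def wz(uv,z,pos,rot):
    k=get_calibration("wrist"); M,T=k["mtx"],k["tool_from_camera"]
    x,y=(uv[0]-M[0,2])/M[0,0],(uv[1]-M[1,2])/M[1,1]; t=np.hypot(x,y)+1e-9
    d=np.array([np.sin(t)*x/t,-np.sin(t)*y/t,-np.cos(t)]); Rw=R.from_rotvec(rot)
    d=Rw.apply(T[:3,:3]@d); o=pos+Rw.apply(T[:3,3]); return o+d*(z-o[2])/d[2]
E
python3 - <<'E'
from h import *
import pickle; p,r=pickle.load(open("w1.pkl","rb")); np.set_printoptions(precision=4,suppress=True)
for uv,z in(((278,151),.042),((313,156),.042),((306,211),.035),((272,206),.035),((265,283),.006),((294,285),.006)): print(uv,wz(uv,z,p,r))
print(R.from_rotvec(r).as_matrix())
E
```

```text
(278, 151) [0.3621 0.2893 0.042 ]
(313, 156) [0.3662 0.3215 0.042 ]
(306, 211) [0.4213 0.3172 0.035 ]
(272, 206) [0.4166 0.2839 0.035 ]
(265, 283) [0.5188 0.2748 0.006 ]
(294, 285) [0.5211 0.3088 0.006 ]
[[ 0.0129 -0.0135  0.9998]
 [ 0.003   0.9999  0.0134]
 [-0.9999  0.0028  0.0129]]
```

Request:
jog_arm(
  increments=[
    [[0,0,0,0.11,0.013,0,0.65],[0,8.6,-17.4,0,0,0,0.65],[50,0,0,0,0,0,0.65],[40,0,0,0,0,0,0.65],[20,0,0,0,0,0,0.65],[0,0,0,0,0,0,0.65]],
  ],
)

```text
time_s: 9.07
position: [0.3863, 0.3008, 0.0751]
ee_rot: [0.083, 1.569, -0.076]
ft_force: [0.2, 0.1, -0.5]
gripper_width: 0.0571
```

```bash
python3 - <<'E'
from h import *
s=get_state(); im=snapshot("wrist"); cv2.imwrite("pics/w2.png",im[:,:,::-1].copy())
np.set_printoptions(precision=4,suppress=True);print(s["position"],R.from_rotvec(s["ee_rot"]).as_matrix()[:,2],s["gripper_width"])
E
```

```text
[0.3863 0.3008 0.0751] [ 0.9948 -0.1014  0.0005] 0.057118728937042104
```

View pics/w2.png

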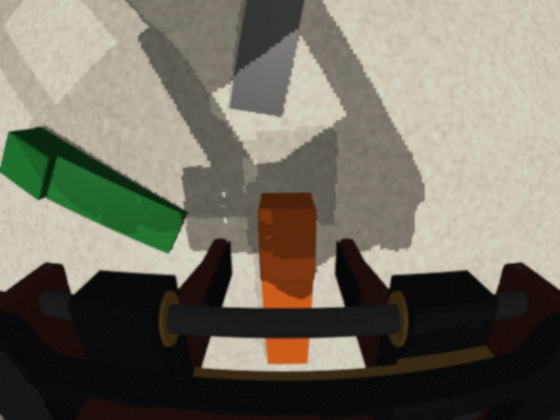

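The orange wedge is centred (x≈287 px) between the fingers (218 and 348), aligned. Descend and close.

Request:
jog_arm(
  increments=[
    [[30,2,2,0,0,0,0.65],[25,0,0,0,0,0,0.65],[6,0,0,0,0,0,0.65],[0,0,0,0,0,0,0.65]],
  ],
)

```text
time_s: 9.62
position: [0.3924, 0.3053, 0.0188]
ee_rot: [0.087, 1.56, -0.07]
ft_force: [-0.1, -0.1, -0.7]
gripper_width: 0.057
```

Request:
jog_arm(
  increments=[
    [[0,0,0,0,0,0,0],[0,0,0,0,0,0,0],[0,0,0,0,0,0,0],[0,0,0,0,0,0,0],[0,0,0,0,0,0,0],[0,0,0,0,0,0,0]],
  ],
)

```text
time_s: 10.38
position: [0.3934, 0.3059, 0.0212]
ee_rot: [0.088, 1.557, -0.068]
ft_force: [-0.1, 0.6, -2.0]
gripper_width: 0.0358
```

Request:
jog_arm(
  increments=[
    [[-20,0,0,0,0,0,0],[-30,0,0,0,0,0,0],[0,0,0,-0.05,0.013,0,0],[0,-30,1.5,0,0,0,0],[0,-48,2.8,0,0,0,0],[0,-48,2.8,0,0,0,0],[0,-48,2.8,0,0,0,0],[0,-48,2.8,0,0,0,0],[0,-30,2,0,0,0,0],[0,-18,1,0,0,0,0],[0,0,0,0,0,0,0]],
  ],
)

```text
time_s: 11.75
position: [0.3977, 0.0279, 0.069]
ee_rot: [0.047, 1.568, -0.026]
ft_force: [0.6, 1.0, -1.1]
gripper_width: 0.0363
```

```bash
python3 - <<'E'
from h import *
s=get_state(); np.set_printoptions(precision=4,suppress=True);print(s["position"],R.from_rotvec(s["ee_rot"]).as_matrix()[:,2],s["gripper_width"],s["ft_force"])
E
```

```text
[0.3977 0.0279 0.069 ] [ 0.9989 -0.0461  0.0026] 0.03632092931652495 [ 0.6159  1.0173 -1.0578]
```

Request:
jog_arm(
  increments=[
    [[25,4,0,0,0,0,0],[18,0,0,0,0,0,0],[4,0,0,0,0,0,0],[2,0,0,0,0,0,0]],
  ],
)

```text
time_s: 12.25
position: [0.3992, 0.0344, 0.0206]
ee_rot: [0.046, 1.565, -0.025]
ft_force: [-6.0, -3.4, 43.9]
gripper_width: 0.036
```

```bash
python3 - <<'E'
from h import *
a=snapshot("scene");b=snapshot("side")
im=np.hstack([a[170:290,210:354,::-1],b[150:270,190:334,::-1]])
cv2.imwrite("pics/p4.png",cv2.resize(im,(800,333),interpolation=cv2.INTER_CUBIC)); s=get_state();print(s["position"],s["ft_force"],s["ee_rot"])
E
```

```text
[0.39917688 0.03432394 0.0206557 ] [-1.83274254 -1.55362866  9.9429322 ] [ 0.04631945  1.56468479 -0.02526725]
```

View pics/p4.png

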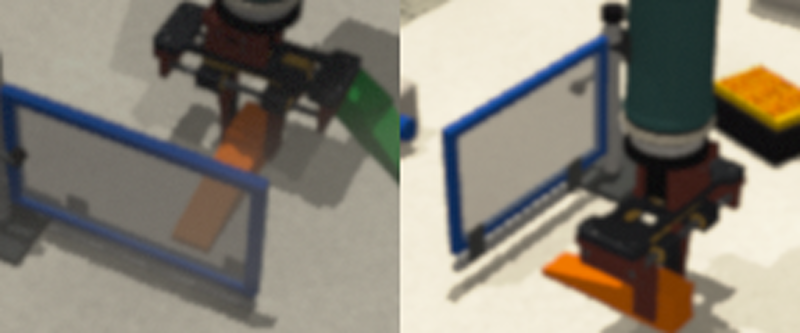

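The nose is at ≈0.53, short of the sill, between the two clamps; the bench is felt at TCP z 0.0206. I'll relieve the press slightly and slide ahead.

Request:
jog_arm(
  increments=[
    [[-0.8,0,2,0,0,0,0],[0,0,4,0,0,0,0],[0,0,5,0,0,0,0],[0,0,5,0,0,0,0],[0,0,5,0,0,0,0],[0,0,5,0,0,0,0],[0,0,5,0,0,0,0],[0,0,5,0,0,0,0]],
  ],
)

```text
time_s: 13.35
position: [0.4385, 0.0334, 0.0227]
ee_rot: [0.046, 1.563, -0.024]
ft_force: [-0.3, -0.4, -1.4]
gripper_width: 0.036
```

```bash
python3 - <<'E'
from h import *
s=get_state(); np.set_printoptions(precision=4,suppress=True);print(s["position"],R.from_rotvec(s["ee_rot"]).as_matrix()[:,2],s["gripper_width"],s["ft_force"])
E
```

```text
[0.4385 0.0334 0.0227] [ 0.999  -0.0447  0.0073] 0.035952321954695915 [-0.3201 -0.4396 -1.4176]
```

Request:
jog_arm(
  increments=[
    [[1,0,4,0,0.007,0,0],[1,0,3,0,0,0,0],[0.6,0,3,0,0,0,0]],
  ],
)

```text
time_s: 13.72
position: [0.4463, 0.0331, 0.0205]
ee_rot: [0.046, 1.576, -0.024]
ft_force: [-11.8, -1.5, 26.6]
gripper_width: 0.0359
```

Request:
jog_arm(
  increments=[
    [[0.3,0,2.5,0,0,0,0],[0.3,0,2.5,0,0,0,0]],
  ],
)

```text
time_s: 13.98
position: [0.4462, 0.033, 0.0204]
ee_rot: [0.046, 1.584, -0.024]
ft_force: [-7.5, -1.1, 10.8]
gripper_width: 0.0356
```

Request:
jog_arm(
  increments=[
    [[-0.6,0,0,0,-0.013,0,0],[0,0,0,0,0,0,0.55],[0,0,0,0,0,0,0.55],[0,0,0,0,0,0,0.55]],
  ],
)

```text
time_s: 14.48
position: [0.447, 0.033, 0.0212]
ee_rot: [0.046, 1.569, -0.025]
ft_force: [0.1, -0.5, -0.3]
gripper_width: 0.0485
```

```bash
python3 - <<'E'
from h import *
s=get_state(); np.set_printoptions(precision=4,suppress=True);print(s["position"],R.from_rotvec(s["ee_rot"]).as_matrix(),s["gripper_width"],s["ft_force"])
E
```

```text
[0.447  0.033  0.0212] [[ 0.0013  0.0447  0.999 ]
 [ 0.0134  0.9989 -0.0447]
 [-0.9999  0.0134  0.0007]] 0.0484679248615012 [ 0.098  -0.5211 -0.2995]
```

Request:
jog_arm(
  increments=[
    [[5,0,0,0,0,-0.013,0.55],[0.3,0,0,0,0,0,0.55],[0.3,0,0,0,0,0,0],[0.3,0,0,0,0,0,0],[0.3,0,0,0,0,0,0],[0.3,0,0,0,0,0,0],[0.3,0,0,0,0,0,0]],
  ],
)

```text
time_s: 15.35
position: [0.4472, 0.0331, 0.0148]
ee_rot: [0.035, 1.569, -0.035]
ft_force: [-0.9, 0.4, 4.9]
gripper_width: 0.036
```

```bash
python3 - <<'E'
from h import *
s=get_state(); np.set_printoptions(precision=4,suppress=True);print(s["position"],R.from_rotvec(s["ee_rot"]).as_matrix(),s["gripper_width"],s["ft_force"])
E
```

```text
[0.4472 0.0331 0.0148] [[ 0.001   0.0447  0.999 ]
 [-0.0005  0.999  -0.0447]
 [-1.     -0.0004  0.001 ]] 0.03603878811627677 [-0.9446  0.4275  4.8583]
```

Request:
jog_arm(
  increments=[
    [[0,0,2,0,0,0,0],[0,0,2.5,0,0,0,0],[0,0,2.5,0,0,0,0],[0,0,2.5,0,0,0,0]],
  ],
)

```text
time_s: 15.85
position: [0.4546, 0.0328, 0.0148]
ee_rot: [0.035, 1.573, -0.035]
ft_force: [-3.8, 0.1, 5.3]
gripper_width: 0.0362
```

Request:
jog_arm(
  increments=[
    [[0,0,2.5,0,0,0,0],[0,0,2.5,0,0,0,0],[0,0,2.5,0,0,0,0]],
  ],
)

```text
time_s: 16.23
position: [0.4626, 0.0325, 0.0148]
ee_rot: [0.035, 1.573, -0.035]
ft_force: [-4.0, -0.1, 4.7]
gripper_width: 0.0358
```

Request:
jog_arm(
  increments=[
    [[-0.3,0,2,0,0,0,0],[0,0,2,0,0,0,0],[0,0,2,0,0,0,0]],
  ],
)

```text
time_s: 16.6
position: [0.4705, 0.032, 0.0148]
ee_rot: [0.035, 1.572, -0.035]
ft_force: [-3.2, -0.0, 3.1]
gripper_width: 0.0357
```

Request:
jog_arm(
  increments=[
    [[0,0,2,0,0,0,0],[0,0,2,0,0,0,0],[0,0,2,0,0,0,0]],
  ],
)

```text
time_s: 16.98
position: [0.4758, 0.0318, 0.0149]
ee_rot: [0.035, 1.573, -0.035]
ft_force: [-2.1, 0.6, 0.9]
gripper_width: 0.0357
```

Request:
jog_arm(
  increments=[
    [[0,0,2,0,0,0,0],[0,0,2,0,0,0,0],[0,0,2,0,0,0,0]],
  ],
)

```text
time_s: 17.35
position: [0.4828, 0.0315, 0.0148]
ee_rot: [0.035, 1.572, -0.035]
ft_force: [0.0, -0.3, 0.2]
gripper_width: 0.036
```

Request:
jog_arm(
  increments=[
    [[0,0,1.5,0,0,0,0],[0,0,1.5,0,0,0,0],[0,0,1.5,0,0,0,0]],
  ],
)

```text
time_s: 17.73
position: [0.4873, 0.0313, 0.0149]
ee_rot: [0.035, 1.573, -0.035]
ft_force: [-2.1, 0.3, 0.8]
gripper_width: 0.0358
```

Request:
jog_arm(
  increments=[
    [[0,0,1.5,0,0,0,0],[0,0,1.5,0,0,0,0],[0,0,1.5,0,0,0,0]],
  ],
)

```text
time_s: 18.1
position: [0.4922, 0.0311, 0.0149]
ee_rot: [0.035, 1.573, -0.035]
ft_force: [-1.2, 0.2, 1.4]
gripper_width: 0.0356
```

Request:
jog_arm(
  increments=[
    [[0,0,1.5,0,0,0,0],[0,0,1.5,0,0,0,0],[0,0,1.5,0,0,0,0]],
  ],
)

```text
time_s: 18.48
position: [0.4957, 0.031, 0.0148]
ee_rot: [0.035, 1.575, -0.035]
ft_force: [-7.0, -1.6, 8.1]
gripper_width: 0.0359
```

Request:
jog_arm(
  increments=[
    [[0,0,1,0,0,0,0],[0,0,1,0,0,0,0]],
  ],
)

```text
time_s: 18.73
position: [0.4957, 0.031, 0.0148]
ee_rot: [0.035, 1.579, -0.035]
ft_force: [-4.9, 0.8, 4.9]
gripper_width: 0.0358
```

```bash
python3 - <<'E'
from h import *
b=snapshot("side")
im=b[190:290,190:323,::-1]
cv2.imwrite("pics/p5.png",cv2.resize(im,(798,600),interpolation=cv2.INTER_CUBIC)); s=get_state();print(s["position"],s["ft_force"],s["ee_rot"])
E
```

```text
[0.49569019 0.03095041 0.01479717] [-5.41745766 -0.3790837   5.41901271] [ 0.03531743  1.57870892 -0.03543797]
```

View pics/p5.png

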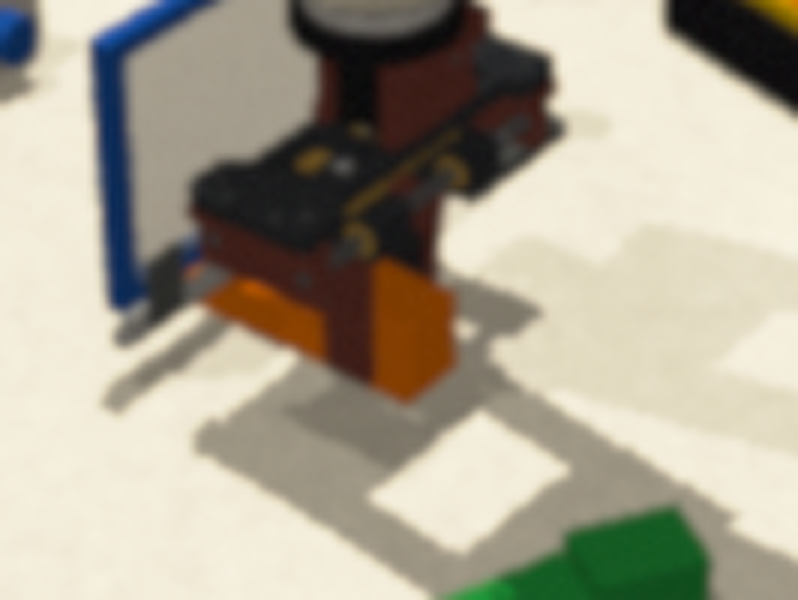

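The wedge is under the sill and starting to bind, with its nose ≈50 mm past the mid-plane. Increase push gently, holding the pitch.

Request:
jog_arm(
  increments=[
    [[0,0,1.5,0,-0.008,0,0]],
  ],
)

```text
time_s: 18.9
position: [0.4958, 0.031, 0.0148]
ee_rot: [0.035, 1.573, -0.036]
ft_force: [-4.3, -0.7, 6.7]
gripper_width: 0.0356
```

Request:
jog_arm(
  increments=[
    [[0,0,2,0,-0.004,0,0]],
  ],
)

```text
time_s: 19.02
position: [0.4958, 0.031, 0.0148]
ee_rot: [0.035, 1.573, -0.036]
ft_force: [-6.3, -1.2, 9.0]
gripper_width: 0.0357
```

Request:
jog_arm(
  increments=[
    [[-0.8,0,2.5,0,-0.004,0,0]],
  ],
)

```text
time_s: 19.15
position: [0.496, 0.031, 0.0149]
ee_rot: [0.035, 1.573, -0.035]
ft_force: [-4.4, -0.0, -6.2]
gripper_width: 0.0358
```

Request:
jog_arm(
  increments=[
    [[-1.2,0,3.2,0,-0.005,0,0]],
  ],
)

```text
time_s: 19.27
position: [0.4961, 0.031, 0.015]
ee_rot: [0.035, 1.574, -0.035]
ft_force: [-6.1, -0.6, -6.7]
gripper_width: 0.0361
```

Request:
jog_arm(
  increments=[
    [[-0.4,0,4.2,0,-0.007,0,0]],
  ],
)

```text
time_s: 19.4
position: [0.4962, 0.031, 0.0148]
ee_rot: [0.035, 1.575, -0.035]
ft_force: [-13.2, -1.3, 17.4]
gripper_width: 0.0357
```

Request:
jog_arm(
  increments=[
    [[-0.4,0,5,0,-0.008,0,0]],
  ],
)

```text
time_s: 19.52
position: [0.4962, 0.031, 0.0148]
ee_rot: [0.035, 1.576, -0.035]
ft_force: [-15.1, -1.2, 14.8]
gripper_width: 0.0355
```

Request:
jog_arm(
  increments=[
    [[-1.1,0,5,0,-0.008,0,0]],
  ],
)

```text
time_s: 19.65
position: [0.4963, 0.031, 0.0149]
ee_rot: [0.035, 1.577, -0.035]
ft_force: [-10.7, -1.4, -3.1]
gripper_width: 0.0357
```

Request:
jog_arm(
  increments=[
    [[-1.2,0,6,0,-0.008,0,0]],
  ],
)

```text
time_s: 19.77
position: [0.4963, 0.031, 0.0149]
ee_rot: [0.035, 1.579, -0.035]
ft_force: [-12.6, -1.5, 1.0]
gripper_width: 0.0358
```

Request:
jog_arm(
  increments=[
    [[-1.4,0,7,0,-0.009,0,0]],
  ],
)

```text
time_s: 19.9
position: [0.4965, 0.031, 0.0149]
ee_rot: [0.035, 1.583, -0.035]
ft_force: [-15.7, -1.4, 2.2]
gripper_width: 0.0358
```

Request:
jog_arm(
  increments=[
    [[-1.4,0,7,0,-0.009,0,0]],
  ],
)

```text
time_s: 20.02
position: [0.4966, 0.031, 0.0148]
ee_rot: [0.035, 1.586, -0.035]
ft_force: [-14.9, -1.7, 3.7]
gripper_width: 0.0355
```

Snug at about 15–16 N with little vertical load. Let go and lift off.

Request:
jog_arm(
  increments=[
    [[0,0,0,0,0,0,0.7],[0,0,0,0,0,0,0.7],[0,0,0,0,0,0,0.7],[-10,0,0,0,0,0,0.7],[-40,0,0,0,0,0,0.7],[-50,0,0,0,0,0,0.7],[-50,0,-50,0,0,0,0.7],[0,0,-40,0,0,0,0.7],[0,0,0,0,0,0,0.7]],
  ],
)

```text
time_s: 21.15
position: [0.4218, 0.0342, 0.1684]
ee_rot: [0.034, 1.567, -0.035]
ft_force: [0.4, 0.4, 0.0]
gripper_width: 0.0616
```

```bash
python3 - <<'E'
from h import *
a=snapshot("scene");b=snapshot("side")
im=np.hstack([a[150:300,180:360,::-1],b[150:300,180:360,::-1]])
cv2.imwrite("pics/p6.png",cv2.resize(im,(800,333),interpolation=cv2.INTER_CUBIC)); s=get_state();print(s["position"],s["ft_force"],s["gripper_width"])
for n,c,z in(("well_plate","scene",.009),("well_plate","side",.009),("tip_box","side",.03),("bottle","scene",.08)):
    d=recognise(n,c)[0]; q=d["bbox"];print(n,onz(c,((q[0]+q[2])*280,(q[1]+q[3])*210),z))
E
```

```text
[0.42557806 0.03381125 0.16853697] [ 1.04288004 -0.2933683  -0.26777035] 0.06184041509412548
well_plate [0.65775153 0.3330174  0.009     ]Traceback (most recent call last):
  File "<stdin>", line 6, in <module>
IndexError: list index out of range
```

View pics/p6.png

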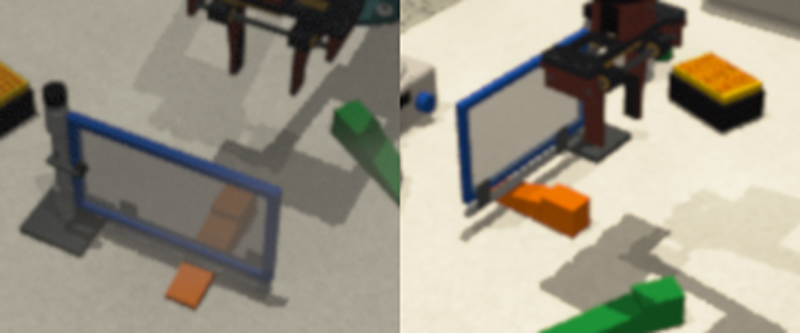

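The wedge sits flat under the sill with its nose out on the stirrer's side. The screen corner (280,187) is where it was when shut. The gripper is clear.

```bash
python3 -c "
from plant import *
print(job_done())"
```

```text
the job is handed in; nothing more can be done
None
```

The screen is shut and the orange wedge is jammed under its lower tube. I handed the job in at about 21 s of the 67 s allowed.

- **Screen:** I pushed it shut against its stop with closed fingers, using about 7 N. In the last picture its free corner was at the same pixel as when first shut.
- **Wedge:** I took it by the thick end and slid it nose first from the robot's side. It bound with the nose about 50 mm past the mid-plane. I pressed slowly to about 15–16 N, then let go and backed off. The last picture shows it flat under the tube.

**Less clean points:**
- I pressed the held wedge onto the bench too firmly when lowering it: about 44 N at the wrist for a moment, and about 27 N once more. I then released and re-gripped it before inserting.
- I did not measure the force of the wedge on the screen directly.
- **Bottle, well plate and tip box:** my last check of them was incomplete. Recognition placed the well plate about 7 mm from its first scene estimate. It was about 2 mm from the first side estimate, so I put this down to recognition scatter. The script then failed because recognition found no well plate in the side view, so the tip box and bottle were not re-measured. The arm was never near any of the three.

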